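# Switch on the inspection light and hold a mounted stone over it, label up

### The job

Turn the inspection light's rotary switch clockwise to its on stop, then take the notched glass slide out of the sloping stand by its frosted end - the end with the clipped corner. Hold it level and label face up, with its stone centred a couple of centimetres above the lit window and the frosted end pointing away from the switch, and finish still holding it there, touching nothing else. Leave the plain slide and the other things on the bench where they are.

Things in the scene. Friction and masses are not known exactly. Their poses are not given: they have to be found in the camera images.
- lamp: Inspection light, a fixed grey and aluminium housing 160 (x) x 110 (y) x 50 mm high standing on the bench. Origin at the centre of its underside; x points to its back, where the switch is; z up. The round opal window is at its front (-x), the rotary switch at its back (+x).
- window (a point): Centre of the opal window's upper face, 54 mm across, 51 mm above the bench, 35 mm in front of the lamp's centre. Axes as the lamp's: the switch lies towards its +x.
- switch (a joint): Rotary switch on top of the lamp, 48 mm behind the lamp's centre, axis vertical. 0 = off stop, 1.047 rad (60 degrees) = on stop; grows as it turns clockwise seen from above. A spring snaps it over: it resists with up to about 0.07 N m on the first half of the turn, and pulls on to the stop in the second half.
- switch_grip (a point): On the switch's axis, in its black grip bar, 75 mm above the bench. Bar 38 long x 12 wide x 22 mm high, its top 8 mm above this point; below it a disc 36 mm across (top 14 mm below this point), a plate 50 mm across (20 mm below) and the lamp's top (25 mm below). The frame turns with the bar: x along it (white pointer mark towards -x), y across it, z up.
- stand: Fixed beech stand: base board 96 (x) x 130 (y) x 8 mm, origin under its centre, carrying two sloping strips along x at y = -34 and +34 mm, each 14 mm wide, rising at 30 degrees towards +x, with a low stop at the foot. A slide lies on each strip, overhanging it 6 mm at both long edges; the middle of its underside is 37 mm above the bench, its upper end about 60 mm.
- slide: Notched glass slide, 76 (x) x 26 (y) x 4 mm, about 22 g, on either strip of the stand, at 30 degrees. Origin at the centre of its underside; x points to the frosted end, the upper one in the stand; z out of the label face, which carries the stone. The last 20 mm at +x are frosted white (the label), the corner at +x, +y clipped by 7 mm at 45 degrees; the rest is clear. Long edges 26 mm apart.
- frosted_end (a point): Middle of the frosted end, 26 mm from the slide's centre along +x, half way through the thickness. Axes as the slide's.
- stone (a point): Foot of the small faceted stone (10 mm across, standing 4 mm high on the label face), 18 mm from the slide's centre along -x, that is 44 mm from the middle of the frosted end. Axes as the slide's.
- plain_slide: A plain clear glass slide, 76 x 26 x 4 mm, with no frosted end, clipped corner or stone, on the stand's other strip. Origin at the centre of its underside. To be left.
- wax_ring: Dark pink wax ring model with a short sprue, 45 mm long, 8 mm high, lying on the bench; origin under the ring's centre. Bystander.
- handpiece: Aluminium rotary handpiece, 25 mm thick and 155 mm long with its bit, lying on the bench; origin under its middle. Bystander.
- stone_jar: Small glass jar with a metal lid, 38 mm across, 42 mm high; origin under its centre. Bystander.
Mind the look-alikes: they are no part of the job. Of the things that look like the stand, take the one that is farthest to the robot's left at the start.

How it is judged:
By the outcome, as a careful person would: the job done as asked, in the order asked, and still so for the second after the job is handed in, while the arm keeps its last pose, push and grip.
It also fails if it takes over 51 s, if anything falls off the work surface, if the arm or the gripper's body presses on something with over 40 N, if the wrist force passes 120 N, or if a joint passes its speed limit or range.

### The arm

A 6-joint arm with a two-finger parallel gripper is mounted at the origin on the work surface. World frame = base frame: x ahead of the robot, y to its left, z up, the work surface at z = 0. Lengths are in m, angles in rad, forces in N, time in s.
With the tool pointing down it reaches from about 0.325 to 0.85 m from the base axis. Payload 4.4 kg.
Tool frame: the origin (TCP) lies midway between the tips of the shut fingers; the grasp point (between the pads) lies 19 mm behind it (ctrl.pinch_z is the distance from the TCP to the grasp point, in m); z points along the fingers, y is the line along which they close (so a half turn about z gives the same grasp; the last joint's range is limited). The gripper opens to 94 mm and grips with 3 to 60 N. Pads are 16 mm wide; open, the fingers measure 119 mm over their backs; the gripper's body (75 mm by 177 mm) begins 78 mm behind the grasp point.
Start: joints at [1.169, 0.207, 1.542, -0, 1.393, -0.15], TCP at [0.143, 0.557, 0.205] pointing down, gripper open.
Joint ranges: [-2.73, 2.73], [-0.86, 2.22], [0.23, 2.46], [-1.11, 4.25], [0.08, 2.63], [-2.82, 2.82]. Speed limits (rad/s): [2.79, 2.79, 3.14, 3.14, 3.14, 3.14].

### API

Orientations are given as a rotation vector (axis times angle).
In Python, from rig import ctrl gives the robot as it stands.
- The arm moves only by the shell command python3 -m pendant 'ROWS' [FORCE]. ROWS is JSON, a list of rows, each an object of numbers: "dx", "dy", "dz": the shift along the tool's x, y, z in units of 50 mm (1.0 is 50 mm); "wx", "wy", "wz": the turn, a rotation vector about the tool's x, y, z in units of 6 degrees (1.0 is 6 degrees); "gripper": the closure, from 0 (fully open) to 1 (shut). A call has 1 to 10 rows; each row shifts and turns the commanded pose from where the row before left it, along the tool's axes as they then stand; what a row does not reach is not made up. A row lasts 1/10 s, in which the tool goes at most 50 mm and 8.59 degrees, less where a joint would pass 70% of its speed; a pose out of reach is approached as far as the arm can. A call is refused whole if a number of a shift passes 1 or a number of a turn 1, either way. A call with a gripper value outside its range is refused whole. The fingers move at their own pace and stop on an object; FORCE is the grip in N (left out, the last holds). Time passes only in rows, so rows that do not move let the fingers close. It gives the time, the measured TCP pose, the force, the opening and the grip force at its end, in the units of the state.
- ctrl.get_state(): the state, without advancing time (a new reading comes with each control period).
- ctrl.camera(name): name is "side" or "top" or "wrist"; returns the picture (480x640x3 uint8, blue, green, red); there is no depth.
- ctrl.camera_info(name): a dict with "fov_y" (degrees; the focal length in pixels is half the picture's height over the tangent of half this angle, whatever the lens; pixels are square), "cx", "cy" (the principal point, pixels), "extrinsics" (4x4, takes a point from world to camera coordinates). Camera axes: x right, y down, z forward; pixel columns grow to the right and rows downward; lengths in m; the calibration is good to about 2 mm. A picture is of the moment at which its call begins: read the wrist's pose just before it. camera_info takes no time and is no camera call; for the wrist camera it gives the pose at the moment of the call.
- ctrl.close_job(): hands the job in; it is judged then, once.
The state is a dict: "time": time; "qpos": joint angles; "qvel": joint speeds; "joint_torque": joint torques, N m; "tcp_pos": TCP position; "tcp_rot": TCP orientation; "ft_force": force on the tool from outside, world axes, zero at the start; "ft_torque": the same for the moment, N m; "opening": finger opening in m; "grasp_force": force on a finger pad.
Only numpy, scipy, OpenCV 4.12 (cv2) and the standard library are available. Lean on these libraries where they do the work, as an engineer would, in place of code of your own. Each camera call takes 0.05 s, during which the arm holds its last target. There are 200 camera calls.

## Working session

There is one attempt and no reset: what is moved stays moved. The work goes in short steps, Python scripts to look and compute and a shell command to move; the robot and the scene stay as the last step left them, time stands still between calls to the robot, and variables do not carry over. Pictures are saved under pics/ and viewed, at most 10 in all, crops included, and the job is handed in when it is done.

```bash
mkdir -p pics; ls
python3 - <<'E'
from rig import ctrl
import cv2,numpy as np
s=ctrl.get_state();print(s['time'],s['tcp_pos'],s['tcp_rot'],s['opening'],ctrl.pinch_z)
for n in("top","side"):
    cv2.imwrite(f"pics/{n}0.png",ctrl.camera(n));i=ctrl.camera_info(n);print(n,i['fov_y'],i['cx'],i['cy'],np.round(i['extrinsics'],4).tolist())
E
```

```text
pics
0.0 [0.14293891 0.55614294 0.20432606] [-0.3943335  -3.11612069  0.00330555] 0.09422675532339451 0.0188
top 49.274845175517704 319.82646280881465 237.59482207874598 [[0.0135, -0.9999, -0.0032, -0.1021], [-0.9982, -0.0132, -0.0588, 0.5561], [0.0588, 0.004, -0.9983, 1.1219], [0.0, 0.0, 0.0, 1.0]]
side 49.140379861296864 315.4750204050434 236.1899998860145 [[-0.8577, -0.5138, 0.0188, 0.4539], [-0.3594, 0.5729, -0.7367, 0.3162], [0.3677, -0.6386, -0.676, 0.8157], [0.0, 0.0, 0.0, 1.0]]
```

View pics/top0.png

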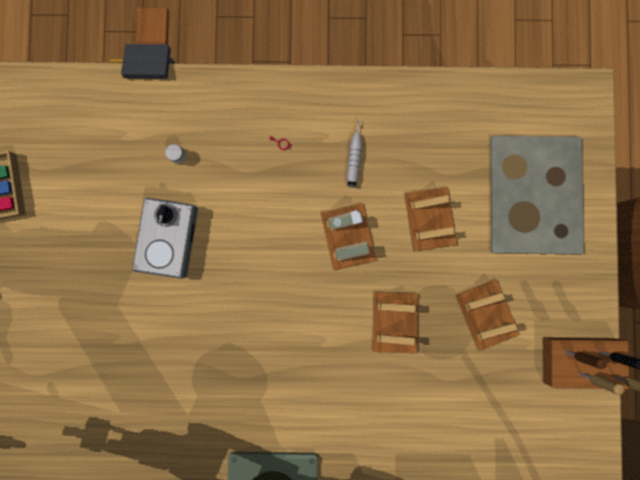

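View pics/side0.png

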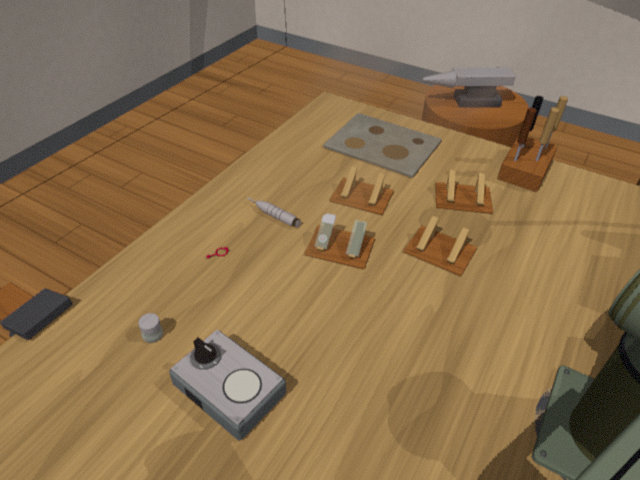

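The leftmost stand holds both slides: the notched one is at about (347,219), frosted end to the right, and the plain one at (352,252). The lamp is at (165,237), with its switch at (164,214) and window at (159,254). Next I'll enlarge both.

Run:
```python
import cv2,numpy as np
a=cv2.imread('pics/top0.png');b=cv2.imread('pics/side0.png')
r=lambda im,x,y,w,h,k:cv2.resize(im[y:y+h,x:x+w],None,fx=k,fy=k,interpolation=cv2.INTER_CUBIC)
cv2.imwrite('pics/c1.png',np.vstack([np.hstack([r(a,120,190,100,75,4),r(a,310,195,100,75,4)]),np.hstack([r(b,170,330,100,75,4),r(b,300,205,100,75,4)])]))
```

```text
(no output)
```

View pics/c1.png

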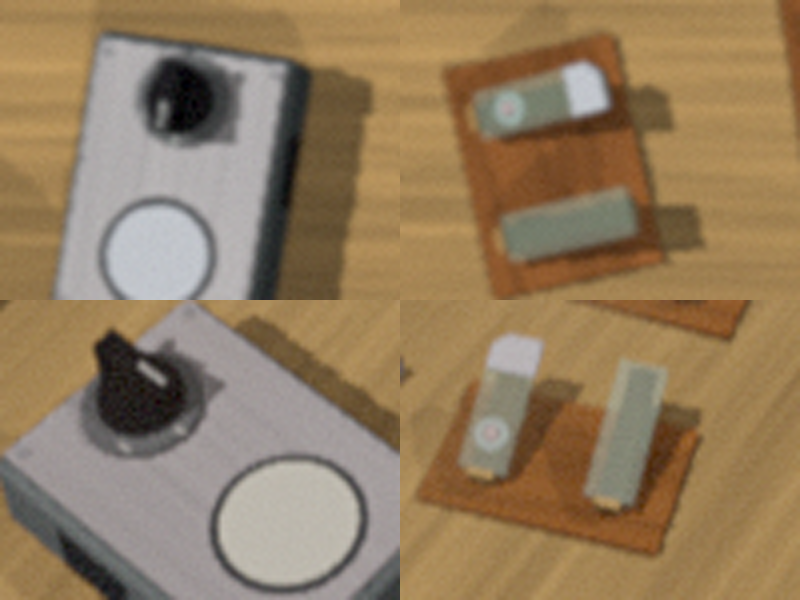

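The top crop puts the window at (159.5,254), the plate at (166.5,215), the stone at (337,222) and the frosted label at (356.8,217.3). The clipped corner is at the upper right. In the side view the window is at (242.5,385.5), the stone at (322.8,238.8) and the label at (328.8,218.8).

```bash
cat > h.py <<'E'
from rig import ctrl
import numpy as np, cv2
from scipy.spatial.transform import Rotation as R
def ray(n,u,v,i=None):
    i=i or ctrl.camera_info(n);f=240/np.tan(np.radians(i['fov_y']/2));E=np.array(i['extrinsics'])
    d=E[:3,:3].T@np.array([(u-i['cx'])/f,(v-i['cy'])/f,1]);return -E[:3,:3].T@E[:3,3],d
def atz(n,u,v,z,i=None):
    o,d=ray(n,u,v,i);return o+d*(z-o[2])/d[2]
def proj(n,p,i=None):
    i=i or ctrl.camera_info(n);f=240/np.tan(np.radians(i['fov_y']/2));c=(np.array(i['extrinsics'])@np.append(p,1))[:3]
    return f*c[:2]/c[2]+[i['cx'],i['cy']]
def tri(a,b):
    A=0;y=0
    for o,d in(a,b):
        d=d/np.linalg.norm(d);P=np.eye(3)-np.outer(d,d);A=A+P;y=y+P@o
    return np.linalg.solve(A,y)
def move(p,Rt):
    "shift/turn from current measured pose to target, in units"
    s=ctrl.get_state();R0=R.from_rotvec(s['tcp_rot'])
    return (R0.inv().apply(np.array(p)-s['tcp_pos'])/.05).round(2),(np.degrees((R0.inv()*Rt).as_rotvec())/6).round(2)
E
python3 - <<'E'
from h import *
np.set_printoptions(precision=4,suppress=True)
for nm,t,s,z in(("window",(159.5,254),(242.5,385.5),.051),("stone",(337,222),(322.75,238.75),.034),("frost",(356.75,217.25),(328.75,218.75),.0535),("mark",(161.2,218),(208,348.5),.083),("plate",(166.5,215),None,.057),("lampUL",(146.2,198.3),(None),.05),("lampUR",(195.5,205.5),(217.5,330.5),.05),("barback",None,(198,339.5),.083)):
    print(nm,t and atz("top",*t,z),s and atz("side",*s,z),t and s and tri(ray("top",*t),ray("side",*s)))
print(R.from_rotvec(ctrl.get_state()['tcp_rot']).as_matrix())
i=ctrl.camera_info('wrist');print(i['fov_y'],i['cx'],i['cy'],np.array(i['extrinsics']))
E
```

```text
window [0.5163 0.2424 0.051 ] [0.517  0.2431 0.051 ] [0.5167 0.2427 0.0507]
stone [ 0.5904 -0.1311  0.034 ] [ 0.5896 -0.1291  0.034 ] [ 0.5906 -0.1311  0.0319]
frost [ 0.5992 -0.172   0.0535] [ 0.6001 -0.1711  0.0535] [ 0.5998 -0.1718  0.053 ]
mark [0.5895 0.2313 0.083 ] [0.5889 0.2331 0.083 ] [0.5898 0.232  0.081 ]
plate [0.5984 0.2284 0.057 ] None None
lampUL [0.6341 0.2747 0.05  ] None None
lampUR [0.6201 0.1696 0.05  ] [0.6171 0.1798 0.05  ] [0.6225 0.1731 0.0385]
barback None [0.6135 0.228  0.083 ] None
[[-0.9685  0.2491 -0.0008]
 [ 0.2491  0.9685 -0.0019]
 [ 0.0003 -0.002  -1.    ]]
60.06079900251457 319.0677893427965 237.5685218325887 [[ 0.2491  0.9685 -0.0012 -0.574 ]
 [ 0.9312 -0.2392  0.275  -0.0289]
 [ 0.266  -0.0696 -0.9615  0.3912]
 [ 0.      0.      0.      1.    ]]
```

```bash
P='python3 -m pendant'
$P '[{"dx":-0.5,"dy":-0.2,"wz":-0.08},{"dx":-0.5,"dy":-0.2,"wz":-0.08},{"dx":-0.5,"dy":-0.2,"wz":-0.08},{"dx":-0.5,"dy":-0.2,"wz":-0.08},{"dx":-0.5,"dy":-0.2,"wz":-0.08},{"dx":-0.5,"dy":-0.2,"wz":-0.08},{"dx":-0.5,"dy":-0.2,"wz":-0.08},{"dx":-0.5,"dy":-0.2,"wz":-0.08},{"dx":-0.5,"dy":-0.2,"wz":-0.08},{"dx":-0.5,"dy":-0.2,"wz":-0.08}]' >/dev/null
$P '[{"dx":-0.5,"dy":-0.2},{"dx":-0.5,"dy":-0.2},{"dx":-0.5,"dy":-0.2},{"dx":-0.5,"dy":-0.2},{"dx":-0.5,"dy":-0.2},{"dx":-0.5,"dy":-0.2},{"dx":-0.5,"dy":-0.2},{"dx":-0.5,"dy":-0.2},{"dx":-0.3},{}]'
python3 - <<'E'
from h import *
np.save('i1.npy',ctrl.camera_info('wrist'),allow_pickle=True)
s=ctrl.get_state();print(s['tcp_pos'],s['qpos'],R.from_rotvec(s['tcp_rot']).as_matrix().round(3))
im=ctrl.camera('wrist');cv2.imwrite('pics/w1.png',im)
print(proj('wrist',[.5987,.231,.083]))
E
```

```text
[0.14301522 0.55618585 0.20441891] [ 1.16846589e+00  2.07326155e-01  1.54279613e+00 -3.97359952e-05
  1.39348516e+00 -1.50524254e-01] [[-0.968  0.249 -0.001]
 [ 0.249  0.968 -0.002]
 [ 0.    -0.002 -1.   ]]
[135.1904405  690.60041332]schema error: expected keys dx, dy, dz, wx, wy, wz, gripper
schema error: expected keys dx, dy, dz, wx, wy, wz, gripper
```

View pics/w1.png

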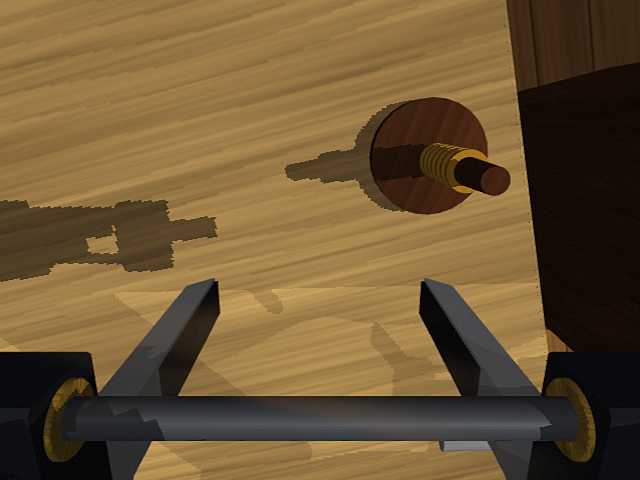

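The wrist view shows a peg holder ahead and to the right at (430,160), just off my path. Every row needs all its keys, so I'll rewrite the move, raised a little and going left of the holder.

```bash
P='python3 -m pendant'
$P '[{"dx":0,"dy":-0.4,"dz":-0.4,"wx":0,"wy":0,"wz":0,"gripper":0},{"dx":-0.2,"dy":-0.5,"dz":-0.4,"wx":0,"wy":0,"wz":0,"gripper":0},{"dx":-0.5,"dy":-0.5,"dz":-0.2,"wx":0,"wy":0,"wz":-0.1,"gripper":0},{"dx":-0.5,"dy":-0.5,"dz":0,"wx":0,"wy":0,"wz":-0.1,"gripper":0},{"dx":-0.5,"dy":-0.5,"dz":0,"wx":0,"wy":0,"wz":-0.1,"gripper":0},{"dx":-0.5,"dy":-0.5,"dz":0,"wx":0,"wy":0,"wz":-0.1,"gripper":0},{"dx":-0.5,"dy":-0.5,"dz":0,"wx":0,"wy":0,"wz":-0.1,"gripper":0},{"dx":-0.5,"dy":-0.4,"dz":0,"wx":0,"wy":0,"wz":-0.1,"gripper":0},{"dx":-0.5,"dy":-0.2,"dz":0,"wx":0,"wy":0,"wz":-0.1,"gripper":0},{"dx":-0.6,"dy":0,"dz":0,"wx":0,"wy":0,"wz":-0.1,"gripper":0}]'
$P '[{"dx":-0.6,"dy":0,"dz":0,"wx":0,"wy":0,"wz":0,"gripper":0},{"dx":-0.6,"dy":0,"dz":0,"wx":0,"wy":0,"wz":0,"gripper":0},{"dx":-0.6,"dy":0,"dz":0,"wx":0,"wy":0,"wz":0,"gripper":0},{"dx":-0.6,"dy":0,"dz":0,"wx":0,"wy":0,"wz":0,"gripper":0},{"dx":-0.6,"dy":0,"dz":0.2,"wx":0,"wy":0,"wz":0,"gripper":0.2},{"dx":-0.6,"dy":0,"dz":0.4,"wx":0,"wy":0,"wz":0,"gripper":0.4},{"dx":-0.6,"dy":0,"dz":0.4,"wx":0,"wy":0,"wz":0,"gripper":0.4},{"dx":-0.6,"dy":0,"dz":0.4,"wx":0,"wy":0,"wz":0,"gripper":0.4},{"dx":-0.6,"dy":0,"dz":0.2,"wx":0,"wy":0,"wz":0,"gripper":0.4},{"dx":-0.4,"dy":0,"dz":0,"wx":0,"wy":0,"wz":0,"gripper":0.4}]'
python3 - <<'E'
from h import *
np.save('i1.npy',ctrl.camera_info('wrist'),allow_pickle=True)
s=ctrl.get_state();print(s['tcp_pos'],s['qpos'],R.from_rotvec(s['tcp_rot']).as_matrix().round(3))
im=ctrl.camera('wrist');cv2.imwrite('pics/w2.png',im)
print(proj('wrist',[.5987,.231,.083]))
E
```

```text
time: 1.15
tcp_pos: [0.3077, 0.3147, 0.2554]
tcp_rot: [-0.264, -3.13, 0.0]
ft_force: [-0.4, -0.1, 1.0]
opening: 0.094
grasp_force: 0.0
time: 2.15
tcp_pos: [0.5934, 0.2663, 0.1719]
tcp_rot: [-0.265, -3.126, 0.003]
ft_force: [0.2, 0.7, 0.9]
opening: 0.0568
grasp_force: 0.0
[0.59341923 0.26633646 0.17188922] [ 2.89082020e-01  3.93953201e-01  1.37185328e+00 -2.45439952e-04
  1.38111923e+00 -1.11269245e+00] [[-0.986  0.168 -0.005]
 [ 0.168  0.986 -0.002]
 [ 0.005 -0.003 -1.   ]]
[269.59036527 252.66154081]
```

View pics/w2.png

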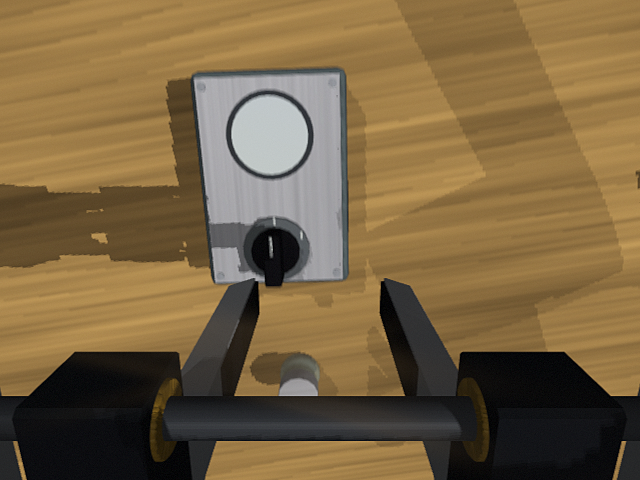

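The wrist view shows the window at (270,134) and the knob at (274,252). The pointer mark is at (270,247) and the bar's back end at (274,285). I'll enlarge the knob.

Run:
```python
import cv2
a=cv2.imread('pics/w2.png')[195:295,180:360]
a=cv2.convertScaleAbs(cv2.resize(a,None,fx=4.4,fy=4.4,interpolation=cv2.INTER_CUBIC),alpha=1.5,beta=20)
cv2.imwrite('pics/w2c.png',a)
```

```text
(no output)
```

View pics/w2c.png

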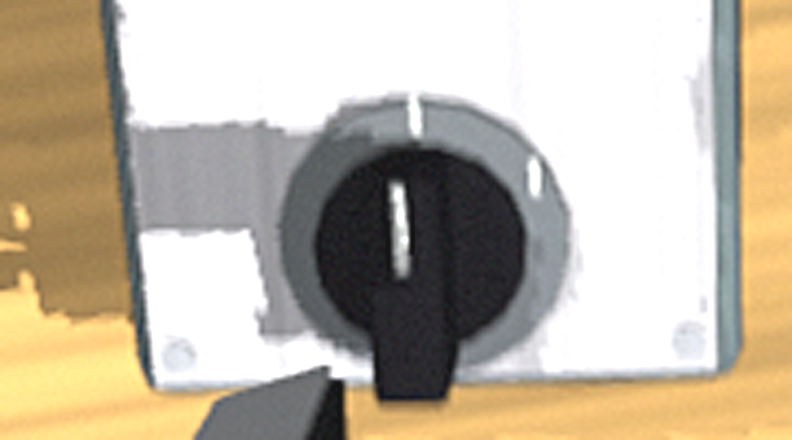

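Run:
```python
from h import *
np.set_printoptions(precision=4,suppress=True)
i=np.load('i1.npy',allow_pickle=True).item()
c=lambda x,y,z:atz('wrist',180+x/4.4,195+y/4.4,z,i)
a,b=c(397,182,.083),c(402,278,.083);print('mark',a,b,np.degrees(np.arctan2(*(b-a)[1::-1])))
print('ticks',c(416,115,.055),c(536,178,.055),'plate L/R/T',c(283,240,.055),c(571,240,.055),c(416,95,.055))
w=atz('wrist',270,134,.051,i);print('win',w)
for p in((192,74),(344,70),(212,282),(345,277)):print(atz('wrist',*p,.05,i))
print(c(380,400,.07),c(446,400,.07))
```

```text
mark [0.5836 0.2345 0.083 ] [0.5989 0.2322 0.083 ] -8.629315202786211
ticks [0.5799 0.2352 0.055 ] [0.5939 0.253  0.055 ] plate L/R/T [0.5975 0.2087 0.055 ] [0.6057 0.2569 0.055 ] [0.5765 0.2359 0.055 ]
win [0.5186 0.2439 0.051 ]
[0.4709 0.1994 0.05  ]
[0.4858 0.3015 0.05  ]
[0.6205 0.177  0.05  ]
[0.6337 0.2795 0.05  ]
[0.6231 0.2221 0.07  ] [0.625  0.2329 0.07  ]
```

Run:
```python
from h import *
a=np.radians(180-8.5)
Rt=R.from_matrix(np.array([[np.cos(a),np.sin(a),0],[np.sin(a),-np.cos(a),0],[0,0,-1]]))
print(ctrl.get_state()['tcp_pos'],move([.6003,.232,.066],Rt))
```

```text
[0.59663278 0.26570786 0.1730751 ] (array([-0.19, -0.65,  2.14]), array([-0.01, -0.  , -0.21]))
```

```bash
P='python3 -m pendant'
$P '[{"dx":-0.1,"dy":-0.3,"dz":0,"wx":0,"wy":0,"wz":-0.2,"gripper":0.4},{"dx":-0.09,"dy":-0.3,"dz":0.2,"wx":0,"wy":0,"wz":0,"gripper":0.4},{"dx":0,"dy":-0.05,"dz":0.4,"wx":0,"wy":0,"wz":0,"gripper":0.4},{"dx":0,"dy":0,"dz":0.5,"wx":0,"wy":0,"wz":0,"gripper":0.4},{"dx":0,"dy":0,"dz":0.5,"wx":0,"wy":0,"wz":0,"gripper":0.4},{"dx":0,"dy":0,"dz":0.3,"wx":0,"wy":0,"wz":0,"gripper":0.4},{"dx":0,"dy":0,"dz":0.2,"wx":0,"wy":0,"wz":0,"gripper":0.4},{"dx":0,"dy":0,"dz":0,"wx":0,"wy":0,"wz":0,"gripper":0.4},{"dx":0,"dy":0,"dz":0,"wx":0,"wy":0,"wz":0,"gripper":0.4}]'
python3 -c "
from h import *
a=np.radians(180-8.5)
Rt=R.from_matrix(np.array([[np.cos(a),np.sin(a),0],[np.sin(a),-np.cos(a),0],[0,0,-1]]))
print(move([.6003,.232,.066],Rt))"
```

```text
time: 3.1
tcp_pos: [0.5984, 0.2342, 0.0712]
tcp_rot: [0.231, 3.132, 0.001]
ft_force: [0.9, 0.9, -0.2]
opening: 0.0565
grasp_force: 0.0
(array([-0.04, -0.04,  0.1 ]), array([0.  , 0.01, 0.01]))
```

```bash
P='python3 -m pendant'
$P '[{"dx":-0.04,"dy":-0.04,"dz":0.08,"wx":0,"wy":0,"wz":0,"gripper":0.4},{"dx":0,"dy":0,"dz":0,"wx":0,"wy":0,"wz":0,"gripper":0.9},{"dx":0,"dy":0,"dz":0,"wx":0,"wy":0,"wz":0,"gripper":1},{"dx":0,"dy":0,"dz":0,"wx":0,"wy":0,"wz":0,"gripper":1},{"dx":0,"dy":0,"dz":0,"wx":0,"wy":0,"wz":0,"gripper":1},{"dx":0,"dy":0,"dz":0,"wx":0,"wy":0,"wz":0,"gripper":1},{"dx":0,"dy":0,"dz":0,"wx":0,"wy":0,"wz":0,"gripper":1}]' 25
```

```text
time: 3.8
tcp_pos: [0.5995, 0.2319, 0.0665]
tcp_rot: [0.231, 3.133, 0.001]
ft_force: [1.5, 5.6, 0.0]
opening: 0.0121
grasp_force: 10.3
```

```bash
P='python3 -m pendant'
$P '[{"dx":0,"dy":0,"dz":0,"wx":0,"wy":0,"wz":0,"gripper":1},{"dx":0,"dy":0,"dz":0,"wx":0,"wy":0,"wz":0.4,"gripper":1},{"dx":0,"dy":0,"dz":0,"wx":0,"wy":0,"wz":0.6,"gripper":1},{"dx":0,"dy":0,"dz":0,"wx":0,"wy":0,"wz":0.6,"gripper":1},{"dx":0,"dy":0,"dz":0,"wx":0,"wy":0,"wz":0.6,"gripper":1},{"dx":0,"dy":0,"dz":0,"wx":0,"wy":0,"wz":0.6,"gripper":1},{"dx":0,"dy":0,"dz":0,"wx":0,"wy":0,"wz":0.6,"gripper":1},{"dx":0,"dy":0,"dz":0,"wx":0,"wy":0,"wz":0.6,"gripper":1},{"dx":0,"dy":0,"dz":0,"wx":0,"wy":0,"wz":0.6,"gripper":1},{"dx":0,"dy":0,"dz":0,"wx":0,"wy":0,"wz":0.6,"gripper":1}]'
$P '[{"dx":0,"dy":0,"dz":0,"wx":0,"wy":0,"wz":0.8,"gripper":1},{"dx":0,"dy":0,"dz":0,"wx":0,"wy":0,"wz":0.8,"gripper":1},{"dx":0,"dy":0,"dz":0,"wx":0,"wy":0,"wz":0.8,"gripper":1},{"dx":0,"dy":0,"dz":0,"wx":0,"wy":0,"wz":0.8,"gripper":1},{"dx":0,"dy":0,"dz":0,"wx":0,"wy":0,"wz":0.8,"gripper":1},{"dx":0,"dy":0,"dz":0,"wx":0,"wy":0,"wz":0.8,"gripper":1},{"dx":0,"dy":0,"dz":0,"wx":0,"wy":0,"wz":0.3,"gripper":1},{"dx":0,"dy":0,"dz":0,"wx":0,"wy":0,"wz":0,"gripper":1},{"dx":0,"dy":0,"dz":0,"wx":0,"wy":0,"wz":0,"gripper":1}]'
python3 -c "
from h import *
s=ctrl.get_state();print(R.from_rotvec(s['tcp_rot']).as_matrix()[:,0],s['ft_torque'],s['qpos'])"
```

```text
time: 4.8
tcp_pos: [0.5997, 0.2324, 0.0665]
tcp_rot: [1.068, 2.954, 0.002]
ft_force: [0.9, 0.8, -0.5]
opening: 0.0121
grasp_force: 25.0
time: 5.7
tcp_pos: [0.6, 0.2325, 0.0665]
tcp_rot: [1.805, 2.571, 0.003]
ft_force: [2.0, 3.7, -2.6]
opening: 0.0119
grasp_force: 25.3
[-3.39642621e-01  9.40554365e-01  6.13658017e-04] [ 0.56103828 -0.36053832  0.41418203] [ 2.34926244e-01  4.82323724e-01  1.47954305e+00  8.60226547e-04
  1.17814440e+00 -1.11938748e-01]
```

```bash
P='python3 -m pendant'
$P '[{"dx":0,"dy":0,"dz":0,"wx":0,"wy":0,"wz":0,"gripper":0.45},{"dx":0,"dy":0,"dz":0,"wx":0,"wy":0,"wz":0,"gripper":0.45},{"dx":0,"dy":0,"dz":0,"wx":0,"wy":0,"wz":0,"gripper":0.45},{"dx":0,"dy":0,"dz":-0.3,"wx":0,"wy":0,"wz":0,"gripper":0.45},{"dx":0,"dy":0,"dz":-0.5,"wx":0,"wy":0,"wz":0,"gripper":0.45},{"dx":0,"dy":0,"dz":-0.6,"wx":0,"wy":0,"wz":0,"gripper":0.45},{"dx":0,"dy":0,"dz":-0.6,"wx":0,"wy":0,"wz":0,"gripper":0.45},{"dx":0,"dy":0,"dz":-0.5,"wx":0,"wy":0,"wz":0,"gripper":0.45},{"dx":0,"dy":0,"dz":0,"wx":0,"wy":0,"wz":0,"gripper":0.45}]'
cat >> h.py <<'E'
def slideR(yaw,tilt):
    y,t=np.radians([yaw,tilt]);return R.from_matrix(np.array([[np.cos(y)*np.cos(t),-np.sin(y),-np.cos(y)*np.sin(t)],[np.sin(y)*np.cos(t),np.cos(y),-np.sin(y)*np.sin(t)],[np.sin(t),0,np.cos(t)]]))
FLIP=R.from_matrix(np.diag([-1.,1,-1]))
E
python3 - <<'E'
from h import *
S=slideR(-77,30);sz=S.apply([0,0,1])
print(ctrl.get_state()['opening'],move(np.array([.599,-.1715,.052])+sz*.09,S*FLIP))
cv2.imwrite('pics/w3.png',ctrl.camera('wrist'))
E
```

```text
time: 6.6
tcp_pos: [0.6028, 0.2324, 0.198]
tcp_rot: [1.803, 2.564, 0.013]
ft_force: [0.4, 0.6, 0.8]
opening: 0.0519
grasp_force: 0.0
0.05193781820973258 (array([-6.68, -2.71,  1.34]), array([ 0.4 , -4.99,  1.07]))
```

View pics/w3.png

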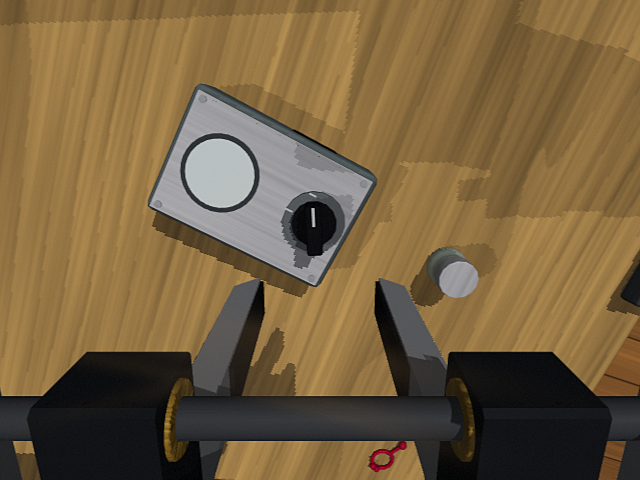

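The pointer now lines up with the "on" tick at (312,195), so the switch is on. Moving to the stand.

```bash
P='python3 -m pendant'
$P '[{"dx":-0.4,"dy":-0.16,"dz":0,"wx":0,"wy":0,"wz":0,"gripper":0.45},{"dx":-0.6,"dy":-0.25,"dz":0,"wx":0,"wy":0,"wz":0,"gripper":0.45},{"dx":-0.7,"dy":-0.28,"dz":0,"wx":0,"wy":0,"wz":0,"gripper":0.45},{"dx":-0.7,"dy":-0.28,"dz":0,"wx":0,"wy":0,"wz":0,"gripper":0.45},{"dx":-0.7,"dy":-0.28,"dz":0,"wx":0,"wy":0,"wz":0,"gripper":0.45},{"dx":-0.7,"dy":-0.28,"dz":0,"wx":0,"wy":0,"wz":0,"gripper":0.45},{"dx":-0.7,"dy":-0.28,"dz":0,"wx":0,"wy":0,"wz":0,"gripper":0.45},{"dx":-0.7,"dy":-0.28,"dz":0,"wx":0,"wy":0,"wz":0,"gripper":0.45},{"dx":-0.7,"dy":-0.28,"dz":0,"wx":0,"wy":0,"wz":0,"gripper":0.45},{"dx":-0.7,"dy":-0.34,"dz":0.2,"wx":0,"wy":0,"wz":0.27,"gripper":0.45}]'
$P '[{"dx":-0.08,"dy":0,"dz":0.3,"wx":0,"wy":-0.5,"wz":0.2,"gripper":0.45},{"dx":0,"dy":0,"dz":0.2,"wx":0.1,"wy":-0.7,"wz":0.2,"gripper":0.45},{"dx":0,"dy":0,"dz":0.2,"wx":0.1,"wy":-0.8,"wz":0.2,"gripper":0.45},{"dx":0,"dy":0,"dz":0.2,"wx":0.1,"wy":-0.8,"wz":0.2,"gripper":0.45},{"dx":0,"dy":0,"dz":0,"wx":0.1,"wy":-0.8,"wz":0,"gripper":0.45},{"dx":0,"dy":0,"dz":0,"wx":0,"wy":-0.8,"wz":0,"gripper":0.45},{"dx":0,"dy":0,"dz":0,"wx":0,"wy":-0.6,"wz":0,"gripper":0.45},{"dx":0,"dy":0,"dz":0,"wx":0,"wy":0,"wz":0,"gripper":0.45},{"dx":0,"dy":0,"dz":0,"wx":0,"wy":0,"wz":0,"gripper":0.45}]'
python3 - <<'E'
from h import *
S=slideR(-77,30);sz=S.apply([0,0,1])
print(move(np.array([.599,-.1715,.052])+sz*.09,S*FLIP),ctrl.get_state()['qpos'])
np.save('i2.npy',ctrl.camera_info('wrist'),allow_pickle=True)
cv2.imwrite('pics/w4.png',ctrl.camera('wrist'))
E
```

```text
time: 7.65
tcp_pos: [0.5833, -0.1261, 0.1808]
tcp_rot: [-1.844, -2.543, 0.0]
ft_force: [0.9, -0.2, -0.2]
opening: 0.0517
grasp_force: 0.0
time: 8.55
tcp_pos: [0.5846, -0.1318, 0.1352]
tcp_rot: [1.679, 2.129, -0.486]
ft_force: [0.1, -0.3, -0.2]
opening: 0.052
grasp_force: 0.0
(array([0.1 , 0.11, 0.06]), array([-0.27, -0.01,  0.15])) [-0.08966172  0.29147312  1.69358096 -0.57755007  1.08606366 -0.0676636 ]
```

View pics/w4.png

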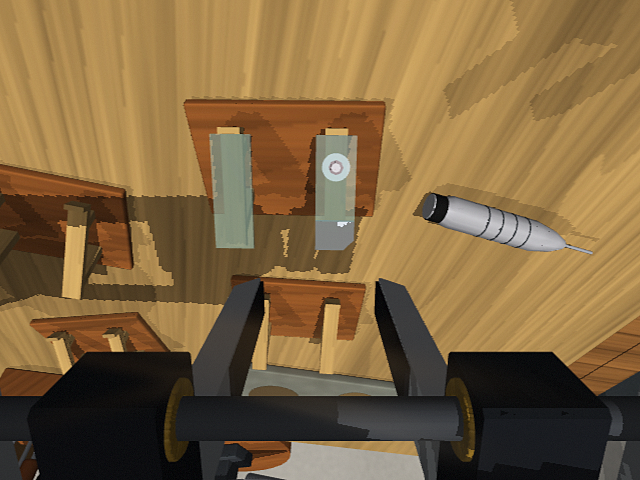

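The wrist view shows the notched slide with its lower corners at (316,136) and (356,137), upper-left corner at (315,249), clip corners at (354,238) and (344,249), and the stone at (336,168). Next I'll fit its pose.

Run:
```python
from h import *
from scipy.optimize import least_squares as ls
np.set_printoptions(precision=4,suppress=True)
i=np.load('i2.npy',allow_pickle=True).item();t=ctrl.camera_info('top');s=ctrl.camera_info('side')
P=[(-38,-13,4),(-38,13,4),(38,-13,4),(38,6,4),(38,13-7,4),(-18,0,6)];P[3]=(31,13,4)
W=[(316,136),(356,137),(315,249),(354,238),(344,249),(336,167.5)]
T={(-18,0,6):[(337,222),(322.75,238.75)],(28,0,4):[(356.75,217.25),(328.75,218.75)]}
def f(p,full=False):
    S=slideR(p[3],p[4]);g=lambda q:S.apply(np.array(q)/1e3)+p[:3]
    r=[proj('w',g(q),i)-w for q,w in zip(P,W)]
    if full:return np.array(r)
    r+=[(proj('',g(q),c)-m)*1.5 for q,v in T.items() for c,m in zip((t,s),v)]
    return np.r_[np.ravel(r),(p[2]-.037)/.0005,(p[4]-30)*2]
o=ls(f,[.595,-.15,.037,-77,30]);p=o.x;print(p,o.fun.reshape(-1,2).round(1).tolist())
S=slideR(p[3],p[4]);fe=S.apply([.026,0,.002])+p[:3];print(fe)
np.save('slide.npy',p)
for h in(.04,-.008):print(move(fe+S.apply([0,0,h]),S*FLIP))
```

```text
[  0.5965  -0.1491   0.0364 -76.1991  29.7481] [[-0.8, -0.9], [0.4, -1.7], [0.1, 0.6], [-0.5, 2.2], [-1.0, 0.9], [-0.7, -0.0], [-0.1, -1.1], [-0.8, -0.7], [-0.9, -1.9], [-1.2, -0.4], [-1.2, -0.5]]
[ 0.6016 -0.17    0.051 ]
(array([0.14, 0.18, 1.07]), array([-0.33,  0.03,  0.02]))
(array([0.15, 0.21, 2.03]), array([-0.33,  0.03,  0.02]))
```

```bash
P='python3 -m pendant'
$P '[{"dx":0.1,"dy":0.15,"dz":0.1,"wx":-0.33,"wy":0,"wz":0,"gripper":0.45},{"dx":0.04,"dy":0.05,"dz":0.3,"wx":0,"wy":0,"wz":0,"gripper":0.45},{"dx":0,"dy":0,"dz":0.4,"wx":0,"wy":0,"wz":0,"gripper":0.45},{"dx":0,"dy":0,"dz":0.2,"wx":0,"wy":0,"wz":0,"gripper":0.45},{"dx":0,"dy":0,"dz":0,"wx":0,"wy":0,"wz":0,"gripper":0.45},{"dx":0,"dy":0,"dz":0,"wx":0,"wy":0,"wz":0,"gripper":0.45}]'
python3 - <<'E'
from h import *
p=np.load('slide.npy');S=slideR(p[3],p[4]);fe=S.apply([.026,0,.002])+p[:3]
for h in(.04,-.008):print(move(fe+S.apply([0,0,h]),S*FLIP))
E
```

```text
time: 9.2
tcp_pos: [0.5997, -0.1489, 0.0896]
tcp_rot: [1.662, 2.121, -0.446]
ft_force: [-0.2, 0.3, 1.3]
opening: 0.0515
grasp_force: 0.0
(array([ 0.02, -0.06,  0.08]), array([0.  , 0.05, 0.01]))
(array([ 0.02, -0.06,  1.04]), array([0.  , 0.05, 0.01]))
```

```bash
P='python3 -m pendant'
$P '[{"dx":0.02,"dy":-0.06,"dz":0.2,"wx":0,"wy":0.05,"wz":0,"gripper":0.45},{"dx":0,"dy":0,"dz":0.3,"wx":0,"wy":0,"wz":0,"gripper":0.45},{"dx":0,"dy":0,"dz":0.3,"wx":0,"wy":0,"wz":0,"gripper":0.45},{"dx":0,"dy":0,"dz":0.24,"wx":0,"wy":0,"wz":0,"gripper":0.45},{"dx":0,"dy":0,"dz":0,"wx":0,"wy":0,"wz":0,"gripper":0.45},{"dx":0,"dy":0,"dz":0,"wx":0,"wy":0,"wz":0,"gripper":0.6},{"dx":0,"dy":0,"dz":0,"wx":0,"wy":0,"wz":0,"gripper":0.7},{"dx":0,"dy":0,"dz":0,"wx":0,"wy":0,"wz":0,"gripper":0.8},{"dx":0,"dy":0,"dz":0,"wx":0,"wy":0,"wz":0,"gripper":0.9},{"dx":0,"dy":0,"dz":0,"wx":0,"wy":0,"wz":0,"gripper":1}]' 10
$P '[{"dx":0,"dy":0,"dz":0,"wx":0,"wy":0,"wz":0,"gripper":1},{"dx":0,"dy":0,"dz":0,"wx":0,"wy":0,"wz":0,"gripper":1},{"dx":0,"dy":0,"dz":0,"wx":0,"wy":0,"wz":0,"gripper":1},{"dx":0,"dy":0,"dz":0,"wx":0,"wy":0,"wz":0,"gripper":1}]' 14
python3 - <<'E'
from h import *
p=np.load('slide.npy');S=slideR(p[3],p[4]);fe=S.apply([.026,0,.002])+p[:3]
print(move(fe+S.apply([0,0,-.008]),S*FLIP))
E
```

```text
time: 10.2
tcp_pos: [0.6034, -0.1732, 0.0448]
tcp_rot: [1.663, 2.124, -0.44]
ft_force: [0.5, 0.9, 0.6]
opening: 0.0254
grasp_force: 10.0
time: 10.6
tcp_pos: [0.6034, -0.1732, 0.0448]
tcp_rot: [1.663, 2.125, -0.44]
ft_force: [-0.5, 1.7, 5.8]
opening: 0.0255
grasp_force: 14.0
(array([-0.  , -0.02,  0.02]), array([0.02, 0.  , 0.01]))
```

```bash
P='python3 -m pendant'
$P '[{"dx":0,"dy":0,"dz":-0.1,"wx":0,"wy":0,"wz":0,"gripper":1},{"dx":0,"dy":0,"dz":-0.3,"wx":0,"wy":0,"wz":0,"gripper":1},{"dx":0,"dy":0,"dz":-0.5,"wx":0,"wy":0,"wz":0,"gripper":1},{"dx":0,"dy":0,"dz":-0.5,"wx":0,"wy":0,"wz":0,"gripper":1},{"dx":0,"dy":0,"dz":-0.5,"wx":0,"wy":0,"wz":0,"gripper":1},{"dx":0,"dy":0,"dz":-0.5,"wx":0,"wy":0.3,"wz":0,"gripper":1},{"dx":0,"dy":0,"dz":-0.3,"wx":0,"wy":0.6,"wz":0,"gripper":1},{"dx":0,"dy":0,"dz":0,"wx":0,"wy":0.7,"wz":0,"gripper":1},{"dx":0,"dy":0,"dz":0,"wx":0,"wy":0.7,"wz":0,"gripper":1},{"dx":0,"dy":0,"dz":0,"wx":0,"wy":0.7,"wz":0,"gripper":1}]'
$P '[{"dx":0,"dy":0,"dz":0,"wx":0,"wy":0.7,"wz":0,"gripper":1},{"dx":0,"dy":0,"dz":0,"wx":0,"wy":0.7,"wz":0,"gripper":1},{"dx":0,"dy":0,"dz":0,"wx":0,"wy":0.5,"wz":0,"gripper":1},{"dx":0,"dy":0,"dz":0,"wx":0,"wy":0,"wz":0,"gripper":1},{"dx":0,"dy":0,"dz":0,"wx":0,"wy":0,"wz":0,"gripper":1}]'
python3 - <<'E'
from h import *
np.save('i3.npy',ctrl.camera_info('wrist'),allow_pickle=True)
im=ctrl.camera('wrist');cv2.imwrite('pics/w5.png',cv2.resize(im[0:400,140:540],None,fx=1.5,fy=1.5))
s=ctrl.get_state();print(s['tcp_pos'],s['tcp_rot'],s['qpos'])
np.save('s3.npy',s,allow_pickle=True)
S=slideR(180-8.4,0);ux=S.apply([1,0,0])
print(move(np.array([.5178,.244,.16])+ux*.044,S*FLIP))
# predicted pixels of slide if grasp as planned
G=R.from_rotvec(s['tcp_rot']);q=lambda v:proj('w',np.array(s['tcp_pos'])+G.apply(np.array(v)/1e3),np.load('i3.npy',allow_pickle=True).item())
for v in((-12,-13,-10),(64,-13,-10),(64,13,-10),(44,0,-12)):print(v,q(v).round(1))
E
```

```text
time: 11.6
tcp_pos: [0.5866, -0.1075, 0.1625]
tcp_rot: [1.833, 2.345, -0.184]
ft_force: [-0.2, 0.1, -0.1]
opening: 0.0257
grasp_force: 14.0
time: 12.1
tcp_pos: [0.5864, -0.1085, 0.1616]
tcp_rot: [1.934, 2.47, -0.006]
ft_force: [0.6, -0.2, 0.6]
opening: 0.0257
grasp_force: 14.0
[ 0.5863788  -0.10802813  0.16147127] [ 1.93278178  2.47110323 -0.00601415] [-0.32432466  0.28728147  1.53563167 -0.00524705  1.31581876 -0.56627733]
(array([ 7.5 , -0.45, -0.01]), array([ 0.05,  0.04, 18.72]))
(-12, -13, -10) [289.7 329.4]
(64, -13, -10) [285.9 158.9]
(64, 13, -10) [350.7 158.9]
(44, 0, -12) [318.4 208.7]
```

View pics/w5.png

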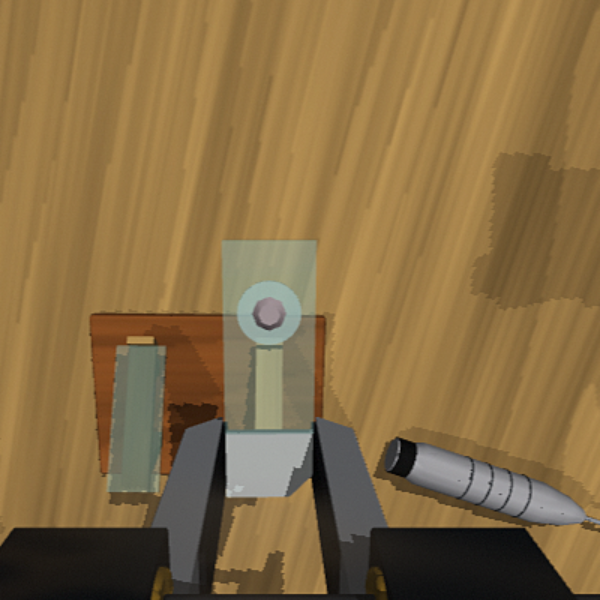

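The last crop shows the slide gripped as planned: stone at (319,209) against a predicted (318,209), and the plain slide undisturbed. Carrying it to the lamp.

```bash
P='python3 -m pendant'
$P '[{"dx":0.3,"dy":0,"dz":0,"wx":0,"wy":0,"wz":0,"gripper":1},{"dx":0.6,"dy":0,"dz":0,"wx":0,"wy":0,"wz":0,"gripper":1},{"dx":0.7,"dy":-0.05,"dz":0,"wx":0,"wy":0,"wz":0,"gripper":1},{"dx":0.7,"dy":-0.05,"dz":0,"wx":0,"wy":0,"wz":0,"gripper":1},{"dx":0.7,"dy":-0.05,"dz":0,"wx":0,"wy":0,"wz":0,"gripper":1},{"dx":0.7,"dy":-0.05,"dz":0,"wx":0,"wy":0,"wz":0,"gripper":1},{"dx":0.7,"dy":-0.05,"dz":0,"wx":0,"wy":0,"wz":0,"gripper":1},{"dx":0.7,"dy":-0.05,"dz":0,"wx":0,"wy":0,"wz":0,"gripper":1},{"dx":0.7,"dy":-0.05,"dz":0,"wx":0,"wy":0,"wz":0,"gripper":1},{"dx":0.7,"dy":-0.05,"dz":0,"wx":0,"wy":0,"wz":0,"gripper":1}]'
$P '[{"dx":0.6,"dy":-0.05,"dz":0,"wx":0,"wy":0,"wz":0,"gripper":1},{"dx":0.4,"dy":0,"dz":0,"wx":0,"wy":0,"wz":0.3,"gripper":1},{"dx":0,"dy":0,"dz":0,"wx":0,"wy":0,"wz":0.6,"gripper":1},{"dx":0,"dy":0,"dz":0,"wx":0,"wy":0,"wz":0.9,"gripper":1},{"dx":0,"dy":0,"dz":0,"wx":0,"wy":0,"wz":1,"gripper":1},{"dx":0,"dy":0,"dz":0,"wx":0,"wy":0,"wz":1,"gripper":1},{"dx":0,"dy":0,"dz":0,"wx":0,"wy":0,"wz":1,"gripper":1},{"dx":0,"dy":0,"dz":0,"wx":0,"wy":0,"wz":1,"gripper":1},{"dx":0,"dy":0,"dz":0,"wx":0,"wy":0,"wz":1,"gripper":1},{"dx":0,"dy":0,"dz":0,"wx":0,"wy":0,"wz":1,"gripper":1}]'
$P '[{"dx":0,"dy":0,"dz":0,"wx":0,"wy":0,"wz":1,"gripper":1},{"dx":0,"dy":0,"dz":0,"wx":0,"wy":0,"wz":1,"gripper":1},{"dx":0,"dy":0,"dz":0,"wx":0,"wy":0,"wz":1,"gripper":1},{"dx":0,"dy":0,"dz":0,"wx":0,"wy":0,"wz":1,"gripper":1},{"dx":0,"dy":0,"dz":0,"wx":0,"wy":0,"wz":1,"gripper":1},{"dx":0,"dy":0,"dz":0,"wx":0,"wy":0,"wz":1,"gripper":1},{"dx":0,"dy":0,"dz":0,"wx":0,"wy":0,"wz":1,"gripper":1},{"dx":0,"dy":0,"dz":0,"wx":0,"wy":0,"wz":1,"gripper":1},{"dx":0,"dy":0,"dz":0,"wx":0,"wy":0,"wz":0.8,"gripper":1},{"dx":0,"dy":0,"dz":0,"wx":0,"wy":0,"wz":0.5,"gripper":1}]'
$P '[{"dx":0,"dy":0,"dz":0,"wx":0,"wy":0,"wz":0.3,"gripper":1},{"dx":0,"dy":0,"dz":0,"wx":0,"wy":0,"wz":0.2,"gripper":1},{"dx":0,"dy":0,"dz":0,"wx":0,"wy":0,"wz":0,"gripper":1},{"dx":0,"dy":0,"dz":0,"wx":0,"wy":0,"wz":0,"gripper":1}]'
python3 - <<'E'
from h import *
S=slideR(180-8.4,0);ux=S.apply([1,0,0]);T=np.array([.5178,.244,.062])+ux*.044
print(T,move(T,S*FLIP),ctrl.get_state()['qpos'])
E
```

```text
time: 13.15
tcp_pos: [0.4872, 0.2046, 0.1598]
tcp_rot: [1.931, 2.472, -0.005]
ft_force: [0.4, 0.2, -0.5]
opening: 0.0255
grasp_force: 14.0
time: 14.15
tcp_pos: [0.4732, 0.2511, 0.1593]
tcp_rot: [2.756, 1.496, -0.003]
ft_force: [-0.1, -0.8, -0.6]
opening: 0.0256
grasp_force: 14.0
time: 15.15
tcp_pos: [0.4732, 0.2511, 0.1593]
tcp_rot: [3.136, 0.035, 0.002]
ft_force: [-0.0, -0.9, -0.1]
opening: 0.0256
grasp_force: 14.0
time: 15.55
tcp_pos: [0.4743, 0.2503, 0.1594]
tcp_rot: [3.136, -0.044, 0.003]
ft_force: [-0.6, -0.1, -0.2]
opening: 0.026
grasp_force: 14.0
[0.47427202 0.25042765 0.062     ] (array([-0.  , -0.01,  1.95]), array([ 0.05, -0.02,  1.13])) [ 0.32792423  0.16864885  1.68538186 -0.00601415  1.28779458  1.92873116]
```

```bash
P='python3 -m pendant'
$P '[{"dx":0,"dy":0,"dz":0.1,"wx":0.05,"wy":0,"wz":0.5,"gripper":1},{"dx":0,"dy":0,"dz":0.3,"wx":0,"wy":0,"wz":0.4,"gripper":1},{"dx":0,"dy":0,"dz":0.4,"wx":0,"wy":0,"wz":0.23,"gripper":1},{"dx":0,"dy":0,"dz":0.4,"wx":0,"wy":0,"wz":0,"gripper":1},{"dx":0,"dy":0,"dz":0.3,"wx":0,"wy":0,"wz":0,"gripper":1},{"dx":0,"dy":0,"dz":0.2,"wx":0,"wy":0,"wz":0,"gripper":1},{"dx":0,"dy":0,"dz":0.15,"wx":0,"wy":0,"wz":0,"gripper":1},{"dx":0,"dy":0,"dz":0.1,"wx":0,"wy":0,"wz":0,"gripper":1},{"dx":0,"dy":0,"dz":0,"wx":0,"wy":0,"wz":0,"gripper":1},{"dx":0,"dy":0,"dz":0,"wx":0,"wy":0,"wz":0,"gripper":1}]'
python3 - <<'E'
from h import *
S=slideR(180-8.4,0);ux=S.apply([1,0,0]);T=np.array([.5178,.244,.062])+ux*.044
print(move(T,S*FLIP))
np.save('i4.npy',ctrl.camera_info('wrist'),allow_pickle=True)
w=ctrl.camera('wrist');s=ctrl.camera('side')
cv2.imwrite('pics/w6.png',w);cv2.imwrite('pics/s6.png',s)
c=lambda im,x,y,k:cv2.resize(im[y:y+int(600/k),x:x+int(400/k)],(400,600),interpolation=cv2.INTER_CUBIC)
cv2.imwrite('pics/c6.png',np.hstack([c(w,220,100,1.6667*1.2),c(s,190,320,4)]))
x=np.array(T);st=np.array(ctrl.get_state()['tcp_pos']);G=R.from_rotvec(ctrl.get_state()['tcp_rot'])
for v in((-12,-13,-10),(64,-13,-10),(64,13,-10),(-12,13,-10),(44,0,-12)):
    p=st+G.apply(np.array(v)/1e3);print(v,p.round(4),proj('wrist',p).round(1),proj('side',p).round(1))
E
```

```text
time: 16.55
tcp_pos: [0.4756, 0.25, 0.0624]
tcp_rot: [-3.133, 0.232, -0.005]
ft_force: [0.0, 0.8, 0.6]
opening: 0.0253
grasp_force: 14.0
(array([-0.03, -0.  ,  0.01]), array([-0.  , -0.03, -0.01]))
(-12, -13, -10) [0.4658 0.2646 0.0726] [290.1 331.5] [260.7 404.8]
(64, -13, -10) [0.541  0.2534 0.0729] [286.5 161.5] [224.7 375.6]
(64, 13, -10) [0.5371 0.2277 0.0729] [351.2 161.5] [236.9 364.4]
(-12, 13, -10) [0.462  0.2389 0.0726] [347.6 331.6] [272.8 392.6]
(44, 0, -12) [0.5192 0.2435 0.0748] [318.8 211.3] [239.9 376.5]
```

View pics/c6.png

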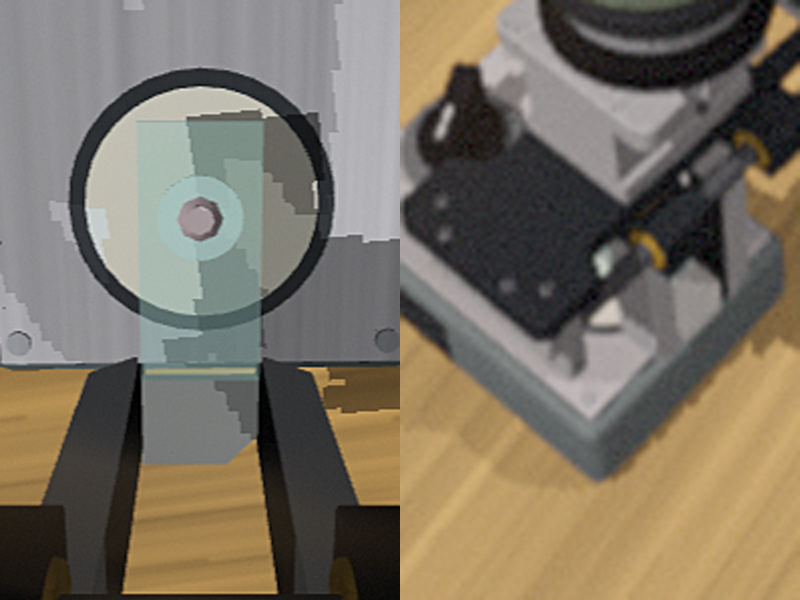

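The wrist crop has the stone at (320,209) and the window's centre at (321,199.5), level with it once parallax is allowed for. I'll check centring and tilt numerically.

Run:
```python
from h import *
from scipy.optimize import least_squares as ls
i=np.load('i4.npy',allow_pickle=True).item()
st=ctrl.get_state();G=R.from_rotvec(st['tcp_rot']);t=np.array(st['tcp_pos'])
print('win',atz('w',321,199.5,.051,i),'stone',atz('w',320,209,.0748,i))
g=cv2.cvtColor(cv2.imread('pics/w6.png'),cv2.COLOR_BGR2LAB).astype(float)
g=np.abs(cv2.Sobel(g,cv2.CV_64F,1,0,ksize=3)).sum(2)
L=[];Rr=[]
for v in list(range(164,262)):
    for lst,a,b,rest in((L,284,295,0),(Rr,345,357,0)):
        k=a+np.argmax(g[v,a:b]);y=g[v,k-1:k+2];d=(y[0]-y[2])/(2*(y[0]-2*y[1]+y[2])+1e-9);lst.append((v,k+d))
out=[]
for l in(L,Rr):
    l=np.array(l);q=ls(lambda p:p[0]+p[1]*(l[:,0]-210)-l[:,1],[l[:,1].mean(),0],loss='cauchy',f_scale=.3).x
    m=np.abs(q[0]+q[1]*(l[:,0]-210)-l[:,1])<.6;print(q,m.sum());out.append(q)
# fit slide in tool frame: tilt about y, roll, yaw, offsets
ed=np.array(out)
def f(p):
    S=G*R.from_euler('yz',p[:2],degrees=True);r=[]
    for q,y in zip(ed,(-13,13)):
        for x in(15,60):
            u,v=proj('w',t+G.apply([0,p[2]/1e3,(-10+p[3])/1e3])+S.apply(np.array([x,y,0])/1e3),i);r.append(q[0]+q[1]*(v-210)-u)
    return np.array(r)
o=ls(f,[0,0,0,0]);print('pitch,yaw,dy,dz',o.x,o.fun)
```

```text
win [0.51947559 0.24244634 0.051     ] stone [0.5200044  0.24286247 0.0748    ]
[2.88270163e+02 1.61997922e-02] 90
[ 3.49933154e+02 -1.50683848e-02] 90
pitch,yaw,dy,dz [-3.85812644 -0.04184711  0.21006185 -0.08914412] [-1.77300308e-09 -3.10814130e-09  3.26394911e-09  8.02515387e-10]
```

The window's ring and the stone agree to within 1 mm, but the slide's edges converge as if its stone end droops about 3.9°. I'll level that out and re-measure.

```bash
P='python3 -m pendant'
$P '[{"dx":0,"dy":0,"dz":0,"wx":0,"wy":0.3,"wz":0,"gripper":1},{"dx":0.01,"dy":0,"dz":0,"wx":0,"wy":0.3,"wz":0,"gripper":1},{"dx":0,"dy":0,"dz":0,"wx":0,"wy":0,"wz":0,"gripper":1},{"dx":0,"dy":0,"dz":0,"wx":0,"wy":0,"wz":0,"gripper":1},{"dx":0,"dy":0,"dz":0,"wx":0,"wy":0,"wz":0,"gripper":1}]'
python3 - <<'E'
from h import *
from scipy.optimize import least_squares as ls
i=ctrl.camera_info('wrist');im=ctrl.camera('wrist');cv2.imwrite('pics/w7.png',im)
st=ctrl.get_state();G=R.from_rotvec(st['tcp_rot']);t=np.array(st['tcp_pos'])
g=np.abs(cv2.Sobel(cv2.cvtColor(im,cv2.COLOR_BGR2LAB).astype(float),cv2.CV_64F,1,0,ksize=3)).sum(2)
ed=[]
for a,b in((284,295),(345,357)):
    v=np.arange(164,262);k=a+np.argmax(g[v,a:b],1)
    ed.append(ls(lambda p:p[0]+p[1]*(v-210)-k,[k.mean(),0],loss='cauchy',f_scale=.3).x)
def f(p):
    S=R.from_euler('ZY',[np.degrees(np.arctan2(*G.apply([1,0,0])[1::-1]))+p[1],p[0]],degrees=True);c=t+G.apply([0,p[2]/1e3,(-10+p[3])/1e3])
    r=[]
    for q,y in zip(ed,(13,-13)):
        for x in(15,60):
            u,w=proj('w',c+S.apply(np.array([x,y,0])/1e3),i);r.append(q[0]+q[1]*(w-210)-u)
    return np.array(r)
print('world droop(+),yaw,dy,dz',ls(f,[0,0,0,0]).x, 'tool',G.as_matrix().round(3).tolist())
# stone by colour blob, window ring by dark circle
hs=cv2.cvtColor(im[190:230,300:340],cv2.COLOR_BGR2LAB)[:,:,1].astype(int);y,x=np.where(hs>hs.max()-6);sp=(300+x.mean(),190+y.mean())
c=cv2.HoughCircles(cv2.medianBlur(cv2.cvtColor(im,cv2.COLOR_BGR2GRAY),3),cv2.HOUGH_GRADIENT,1,200,param1=100,param2=15,minRadius=50,maxRadius=75)[0,0]
print(sp,c,atz('w',*sp,.0745,i),atz('w',*c[:2],.051,i),st['tcp_pos'],st['ft_force'],st['grasp_force'])
E
```

```text
time: 17.15
tcp_pos: [0.4761, 0.2498, 0.0623]
tcp_rot: [3.127, -0.232, 0.102]
ft_force: [-0.1, -0.2, -0.1]
opening: 0.0254
grasp_force: 14.0
world droop(+),yaw,dy,dz [ 4.05421037  0.40115309  0.39556284 -3.47293845] tool [[0.987, -0.148, 0.065], [-0.147, -0.989, -0.009], [0.065, -0.0, -0.998]]
(np.float64(318.8952095808383), np.float64(208.811377245509)) [318.5 202.5  56.1] [0.51940122 0.24333668 0.0745    ] [0.51906295 0.24361169 0.051     ] [0.47614205 0.24978561 0.06223352] [ 0.83666299  0.18863952 -0.5216977 ] 14.000294988313726
```

Two fits of the droop disagree, so I'll look at the edge profiles in both pictures. An edge of the lower face may be interfering.

Run:
```python
from h import *
np.set_printoptions(linewidth=200,suppress=True)
i4=np.load('i4.npy',allow_pickle=True).item();i7=ctrl.camera_info('wrist');np.save('i7.npy',i7,allow_pickle=True)
for nm in('w6','w7'):
    im=cv2.cvtColor(cv2.imread(f'pics/{nm}.png'),cv2.COLOR_BGR2GRAY).astype(int)
    for v in(163,167,172,180,200,220,240,255,270):print(nm,v,im[v,283:294],im[v,344:356])
    print('front col300',im[155:168,300],im[155:168,340],'back',im[325:338,300],im[325:338,320])
# predicted edges, tool frame, top(-10) & bottom(-6) faces
s=ctrl.get_state();G=R.from_rotvec(s['tcp_rot']);t=np.array(s['tcp_pos'])
for z in(-10,-6):
    for x in(64,30,-12):
        print(z,x,[proj('w',t+G.apply(np.array([x,y,z])/1e3),i7).round(1).tolist() for y in(-13,13)])
```

```text
w6 163 [191 190 190 191 190 185 183 184 183 185 184] [136 137 138 138 136 141 129 113  99 100 101 102]
w6 167 [188 191 190 190 189 183 184 182 184 184 184] [136 136 136 136 137 140 133 108  95 100 100  98]
w6 172 [191 191 190 191 189 186 182 185 183 184 185] [137 138 135 136 135 139 132 110 100 102 101 102]
w6 180 [190 190 188 189 188 183 181 183 182 182 185] [154 154 152 155 157 152 125 103  98  99 103  98]
w6 200 [189 190 188 189 192 186 180 183 181 183 181] [151 151 152 150 151 153 141 129 131 130 132 132]
w6 220 [191 189 189 188 189 187 181 181 183 182 183] [150 151 152 152 151 152 139 130 131 131 132 132]
w6 240 [187 187 188 187 187 185 185 179 182 181 180] [133 133 133 133 143 148 134 131 132 131 132 131]
w6 255 [147 148 137  98  46  29  72 107 103 105 105] [ 91  88  91  93  96  72  18  23  22  40  85 109]
w6 270 [143 143 142 141 144 145 148 158 161 160 159] [122 122 121 124 121  97  66  86 106 105 104 104]
front col300 [191 190 191 193 194 164 185 184 184 183 183 184 183] [ 92  95 100 104  91 120 136 138 138 137 136 134 137] back [119 120 119 118 119 119 121 124 129 133 134 13
[... 748 characters left out ...]
 147 147 133 130 130 132 132 131]
w7 255 [ 99  47  37  42  44  38  76 111 107 105 106] [88 89 89 93 96 75 25 29 31 30 25 24]
w7 270 [144 148 145 144 145 146 151 159 160 163 162] [124 124 122 126 123  97  67  85 105 104 104 101]
front col300 [195 194 194 196 197 167 186 187 184 186 187 185 185] [193 196 208 100  88 122 143 138 140 141 139 139 139] back [120 121 119 120 120 119 130 139 137 138 140 136 136] [121 124 123 121 121 121 129 144 142 139 135 129 121]
-10 64 [[286.5, 161.5], [351.1, 161.5]]
-10 30 [[288.2, 242.5], [349.4, 242.5]]
-10 -12 [[290.1, 331.5], [347.6, 331.5]]
-6 64 [[287.2, 160.5], [350.4, 160.5]]
-6 30 [[288.8, 239.9], [348.8, 239.9]]
-6 -12 [[290.6, 327.3], [347.0, 327.3]]
```

```bash
cat > lf.py <<'E'
from h import *
from scipy.optimize import least_squares as ls
def edge(im,p,q,w=5):
    "subpixel near-vertical edge line near segment p-q -> (u at v0, slope, v0, inliers)"
    g=np.abs(cv2.Sobel(cv2.cvtColor(im,cv2.COLOR_BGR2LAB).astype(float),cv2.CV_64F,1,0,ksize=3)).sum(2)
    V=np.arange(int(min(p[1],q[1]))+4,int(max(p[1],q[1]))-3);U=[]
    for v in V:
        c=int(round(p[0]+(q[0]-p[0])*(v-p[1])/(q[1]-p[1])));k=c-w+np.argmax(g[v,c-w:c+w+1]);y=g[v,k-1:k+2]
        U.append(k+(y[0]-y[2])/(2*(y[0]-2*y[1]+y[2])-1e-9))
    U=np.array(U);v0=V.mean();s=ls(lambda a:a[0]+a[1]*(V-v0)-U,[np.median(U),(q[0]-p[0])/(q[1]-p[1])],loss='cauchy',f_scale=.3).x
    return s[0],s[1],v0,(np.abs(s[0]+s[1]*(V-v0)-U)<.6).mean()
def tilt(im,i,c,S,x0,x1,yw,z,w=5):
    "extra pitch (deg, + = +x end down), yaw, dy, dz(mm) of a strip with frame S,c"
    P=lambda x,y:proj('',c+S.apply(np.array([x,y,z])/1e3),i)
    e=[edge(im,P(x0,y),P(x1,y),w) for y in(-yw,yw)];print(np.round(e,3).tolist())
    def f(p):
        T=S*R.from_euler('ZY',[p[1],p[0]],degrees=True);r=[]
        for q,y in zip(e,(-yw,yw)):
            for x in(x0,x1):
                u,v=proj('',c+S.apply([0,p[2]/1e3,p[3]/1e3])+T.apply(np.array([x,y,z])/1e3),i);r.append(q[0]+q[1]*(v-q[2])-u)
        return r
    return ls(f,[0,0,0,0]).x.round(2)
E
python3 - <<'E'
from lf import *
L=lambda n:np.load(n,allow_pickle=True).item()
i4,i2,i1=L('i4.npy'),L('i2.npy'),L('i1.npy')
S=R.from_euler('z',-8.4,degrees=True);c=np.array([.5185,.2440,0])+S.apply([.035,0,0])
w6=cv2.imread('pics/w6.png')
for y in(55,53,51.5):print('lamp w6',y,tilt(w6,i4,c,S,-72,5,y,50,7))
for y in(55,52):print('lamp w2',y,tilt(cv2.imread('pics/w2.png'),i1,c,S,-70,60,y,50,5))
p=np.load('slide.npy');Q=slideR(p[3],p[4]);w4=cv2.imread('pics/w4.png')
print('slide in stand',tilt(w4,i2,p[:3],Q,-36,15,13,4,4),tilt(w4,i2,p[:3],Q,-36,30,13,4,4))
E
```

```text
[[432.017, -0.065, 193.5, 1.0], [207.429, 0.083, 193.5, 0.577]]
lamp w6 55 [ 0.04  0.46 -0.53 -9.99]
[[426.103, -0.059, 193.5, 0.872], [207.52, 0.083, 193.5, 1.0]]
lamp w6 53 [ 0.12  0.54  0.93 -8.05]
[[426.103, -0.059, 193.5, 0.872], [207.564, 0.084, 193.5, 0.724]]
lamp w6 51.5 [ 0.1   0.54  0.87 -2.42]
[[199.573, 0.108, 172.5, 0.937], [347.222, 0.014, 169.5, 1.0]]
lamp w2 55 [-0.42  0.57 -0.3  -9.53]
[[203.02, 0.106, 172.0, 0.838], [347.192, 0.014, 169.5, 0.736]]
lamp w2 52 [-0.35  0.58  2.08  0.22]
[[315.08, -0.007, 177.0, 1.0], [355.482, -0.034, 177.5, 1.0]]
[[315.019, -0.006, 188.0, 1.0], [355.13, -0.034, 188.0, 0.925]]
slide in stand [ 0.25 -0.4  -0.04  2.15] [ 0.67 -0.35 -0.02  2.06]
```

The method reads the lamp's top as level to 0.1° and the slide in the stand at 30°, so the droop is real. Now the same measurement at the present pose.

Run:
```python
from lf import *
L=lambda n:np.load(n,allow_pickle=True).item()
s=ctrl.get_state();t=np.array(s['tcp_pos']);G=R.from_rotvec(s['tcp_rot']);X=G.apply([1,0,0])
c=t+G.apply([0,0,-.010]);S=R.from_euler('z',np.arctan2(X[1],X[0]))
print('tool x up deg',np.degrees(np.arcsin(X[2])))
for a,b in((22,62),(15,62)):print(tilt(cv2.imread('pics/w7.png'),L('i7.npy'),c,S,a,b,13,0,4))
import numpy as np
s6=t.copy();G6=R.from_euler('z',-8.5,degrees=True)
print(tilt(cv2.imread('pics/w6.png'),L('i4.npy'),np.array([.4756,.25,.0724]),G6,22,62,13,0,4))
```

```text
tool x up deg 3.7366978169915686
[[349.92, -0.014, 212.0, 0.989], [288.309, 0.017, 212.0, 0.954]]
[ 0.24  0.09 -0.2   0.44]
[[349.778, -0.016, 219.5, 0.99], [288.416, 0.016, 219.5, 0.931]]
[-0.14  0.01 -0.13  0.14]
[[349.881, -0.014, 213.0, 0.954], [288.319, 0.016, 213.0, 0.931]]
[ 4.1   0.12 -0.21  0.66]
```

```bash
python3 -c "
from rig import ctrl
print(ctrl.close_job(), ctrl.get_state()['time'])"
```

```text
the job is handed in; nothing more can be done
the job is handed in; nothing more can be done
```

I turned the switch to its on stop, and the arm finished holding the notched slide by its frosted end, level to about 0.3° and label face up, with the stone centred about 21 mm above the window and the frosted end pointing away from the switch; handed in after about 17 s of robot time, verdict not shown.

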